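Count to the third gap of the gauge rack and push the ring gauge home

TASK

Count along the back rail of the gauge rack with a closed fingertip, starting at its red end: touch the first, the second and then the third brass tab in turn, and no tab further on. Then push the steel ring gauge that lies in front of the rack flat along the bench, never lifting it, into that third gap until it sits fully home against the back rail. Leave the ferrules, the tape roll and the wedge where they are.

Things in the scene. Friction and masses are not known exactly. Their poses are not given: they have to be found in the camera images.
- rack: Fixed divider rack, pale wood dividers on a blue back rail, floorless, open above and towards the robot: six gaps, each 51 mm wide, between 7 mm dividers 30 mm high. Origin on the bench in its middle; x points into the gaps, y left, z up. Gap centres at y = +-29, +-87, +-145 mm. Gaps run from the front at x = -22 to the back rail's front face at x = +14 mm; the rail is 12 mm thick, 40 mm high.
- red_end: Fixed red-painted end plate of the rack, 48 x 12 x 40 mm, at either the left or the right end (varies), its middle 176.5 mm from the rack's middle. Gaps and tabs are counted from this end. Origin under its middle, on the bench.
- grey_end: Fixed grey end plate of the same size at the rack's other end.
- ring_gauge: Loose steel ring gauge lying flat on the bench in front of the rack: outside diameter 44 mm, 14 mm high, with a small bore, 0.08 to 0.17 kg. Origin at the centre of its underside, z up. Pressed home against the back rail its centre lies at x = -8 mm of the rack, so its near side stands 8 mm out of the gap.
- ring_centre (a point): The centre of the ring gauge, half-way up (7 mm above its underside).
- black_tape: Loose roll of black tape, 59 mm across, 19 mm high, lying on the bench at the left; leave it. Origin under its middle.
- wood_wedge: Loose beech wedge, 32 x 90 x 22 mm, on the bench at the right; leave it. Origin under its middle.
- tab_1: Brass counting tab on top of the back rail, behind gap 1 counted from the rack's left (+y) end; fixed, 12 mm (x) x 24 mm (y), 4 mm thick. Origin in the middle of its underside, 40 mm above the bench; its top is 44 mm above the bench. Tabs are 58 mm apart.
- tab_2: Brass counting tab on top of the back rail, behind gap 2 counted from the rack's left (+y) end; fixed, 12 mm (x) x 24 mm (y), 4 mm thick. Origin in the middle of its underside, 40 mm above the bench; its top is 44 mm above the bench. Tabs are 58 mm apart.
- tab_3: Brass counting tab on top of the back rail, behind gap 3 counted from the rack's left (+y) end; fixed, 12 mm (x) x 24 mm (y), 4 mm thick. Origin in the middle of its underside, 40 mm above the bench; its top is 44 mm above the bench. Tabs are 58 mm apart.
- tab_4: Brass counting tab on top of the back rail, behind gap 4 counted from the rack's left (+y) end; fixed, 12 mm (x) x 24 mm (y), 4 mm thick. Origin in the middle of its underside, 40 mm above the bench; its top is 44 mm above the bench. Tabs are 58 mm apart.
- tab_5: Brass counting tab on top of the back rail, behind gap 5 counted from the rack's left (+y) end; fixed, 12 mm (x) x 24 mm (y), 4 mm thick. Origin in the middle of its underside, 40 mm above the bench; its top is 44 mm above the bench. Tabs are 58 mm apart.
- tab_6: Brass counting tab on top of the back rail, behind gap 6 counted from the rack's left (+y) end; fixed, 12 mm (x) x 24 mm (y), 4 mm thick. Origin in the middle of its underside, 40 mm above the bench; its top is 44 mm above the bench. Tabs are 58 mm apart.
- ferrule_0: Loose black ferrule, 14 mm across, 26 mm high, standing in the leftmost gap; leave it. Origin under its middle.
- ferrule_1: Loose black ferrule, 14 mm across, 26 mm high, standing in the second gap from the left; leave it. Origin under its middle.
- ferrule_2: Loose black ferrule, 14 mm across, 26 mm high, standing in the rightmost gap; leave it. Origin under its middle.
Not all that is in view belongs to the job. Leave any brown or purple look-alike of the ring_gauge alone.

How it is judged:
By the outcome, as a careful person would: the job done as asked, in the order asked, and still so for the second after the job is handed in, with the robot touching nothing.
It also fails if it takes over 61 s, if anything falls off the work surface, if the arm or the gripper's body presses on something with over 40 N, if the wrist force passes 120 N, or if a joint passes its speed limit or range.

ROBOT

A 6-joint arm with a two-finger parallel gripper is mounted at the origin on a cart in front of the work surface, level with it; the furniture and walls round the work are solid. World frame = base frame: x ahead of the robot, y to its left, z up, the work surface at z = 0. Lengths are in mm, angles in rad, forces in N, time in s.
With the tool pointing down it reaches from about 275 to 1000 mm from the base axis. Payload 8.4 kg.
Tool frame: the origin (TCP) lies where the fingers leave the gripper's body, on its centre line; the fingertips stand 73 mm ahead of it and the grasp point (between the pads) lies 54 mm ahead of it (grip_point_offset is the distance from the TCP to the grasp point, in mm); z points along the fingers, y is the direction in which the jaws open and shut (so a half turn about z gives the same grasp; the last joint's range is limited). The gripper opens to 85 mm and grips with 20 to 120 N. Pads are 22 mm wide; open, the fingers measure 114 mm over their backs; the gripper's body (76 mm by 85 mm) begins 54 mm behind the grasp point. The pads swing forward as they close: fully open they stand 13 mm farther back than shut.
Start: joints at [-1.146, 0.353, 1.633, -0, 1.155, -0.002], TCP at [258.724, -568.938, 303.881] pointing down, gripper open.
Joint ranges: [-2.63, 2.63], [-0.92, 2.1], [0.06, 2.66], [-1.3, 4.44], [0, 2.69], [-3.02, 3.02]. Speed limits (rad/s): [2.22, 2.22, 2.79, 3.14, 3.14, 3.14].

INTERFACE

Orientations are given as [roll, pitch, yaw] about the fixed x, y, z axes, in that order (R = Rz(yaw) Ry(pitch) Rx(roll)).
In Python, from rig import sense, grab_frame, sign_off, grip_point_offset gives the robot as it stands. The module is installed in compiled form; this text tells all that it offers.
- The arm moves only by the tool drive_tool, never from a script. Its argument "targets" is one flat list of numbers, 7 for each row, row after row: the shift along the tool's x, y, z in m, then the turn, a rotation vector about the tool's x, y, z in rad, then the opening, from 0 (shut) to 1 (fully open). In form: [tx, ty, tz, wx, wy, wz, grip, tx, ty, tz, wx, wy, wz, grip, ...]. A call has 1 to 12 rows; each row is the pose to reach, as a shift and turn from the pose commanded when the call began, along the tool's axes at that moment; what a row does not reach only later rows make up. A row lasts 1/12 s, in which the tool goes at most 41.7 mm and 7.16 degrees, less where a joint would pass 70% of its speed; a pose out of reach is approached as far as the arm can. A call with a gripper value outside its range is refused whole. The fingers move at their own pace and stop on an object; "force" is the grip in N (left out, the last holds). Time passes only in rows, so rows that repeat a pose let the fingers close. It gives the time, the measured TCP pose, the force and the opening at its end, in the units of the state.
- sense(): the state, without advancing time (a new reading comes with each control period).
- grab_frame(name): name is "side" or "top"; returns a dict with "color" (480x640x3 uint8, blue, green, red), "vertical_fov" (degrees; the focal length in pixels is half the picture's height over the tangent of half this angle, whatever the lens; pixels are square), "cx", "cy" (the principal point, pixels), "world_from_camera" (4x4, takes a point from camera to world coordinates). Camera axes: x right, y down, z forward; pixel columns grow to the right and rows downward; lengths in mm; the calibration is good to about 2 mm. A picture is of the moment at which its call begins. There is no depth.
- sign_off(): hands the job in, once; it reports no verdict.
The state is a dict: "clock": time; "qpos": joint angles; "qvel": joint speeds; "joint_efforts": joint torques, N m; "eef_pos": TCP position; "tcp_rot": TCP orientation; "contact_force": force on the tool from outside, world axes, zero at the start; "wrist_torque": the same for the moment, N m; "opening": opening from 0.0 (shut) to 1.0 (fully open).
Only numpy, scipy, OpenCV 4.12 (cv2) and the standard library are available. Lean on these libraries where they do the work, as an engineer would, in place of code of your own. Each camera call takes 0.05 s, during which the arm holds its last target. There are 200 camera calls.

## Working session

There is one attempt and no reset: what is moved stays moved. The work goes in short steps, Python scripts to look and compute and a tool call to move; the robot and the scene stay as the last step left them, time stands still between calls to the robot, and variables do not carry over. Pictures are saved under pics/ and viewed, about 8 in all and at most 12, crops included, and the job is handed in when it is done.

Besides the shell and the picture viewer there is one more tool, called after "Call:" in YAML: its name, and indented under it one key for each argument. drive_tool: Moves the arm, as the interface text tells. Its arguments: {"type":"object","properties":{"targets":{"type":"array"},"force":{"type":"number"}},"required":["targets"]}

```bash
mkdir -p pics
cat > h.py <<'E'
import numpy as np, cv2
from rig import *
def snap(n,f):
    d=grab_frame(n); cv2.imwrite(f,d["color"]); return d
def ray(d,u,v,z):
    f=240/np.tan(np.radians(d["vertical_fov"])/2); T=np.array(d["world_from_camera"])
    r=T[:3,:3]@np.array([(u-d["cx"])/f,(v-d["cy"])/f,1]); o=T[:3,3]
    return o+r*(z-o[2])/r[2]
def pix(d,p):
    f=240/np.tan(np.radians(d["vertical_fov"])/2); T=np.linalg.inv(np.array(d["world_from_camera"]))
    c=T[:3,:3]@np.array(p)+T[:3,3]; return c[:2]/c[2]*f+[d["cx"],d["cy"]]
E
python3 - <<'E'
from h import *
print(sense())
for n in("side","top"):
    d=snap(n,f"pics/{n}0.png"); print(n,d["vertical_fov"],d["cx"],d["cy"],np.round(d["world_from_camera"],3).tolist())
print(grip_point_offset)
E
```

```text
{'clock': 0.0, 'qpos': array([-1.14638959e+00,  3.53628276e-01,  1.63416383e+00, -3.16182164e-05,
        1.15518476e+00, -2.35871338e-03]), 'qvel': array([-0.00031428,  0.0008866 , -0.00025905, -0.00198637,  0.00025824,
       -0.00189428]), 'joint_efforts': array([-7.11791381e-04, -6.05263138e+01, -3.42067194e+01, -2.36354573e-06,
        9.59174184e-03, -1.43004661e-05]), 'eef_pos': array([ 258.56237842, -568.58330023,  303.16131195]), 'tcp_rot': array([-3.14020837e+00,  2.56437999e-05,  4.26778259e-01]), 'contact_force': array([ 0.53795   , -0.45678655,  0.321916  ]), 'wrist_torque': array([-0.0072854 , -0.02585905,  0.00549309]), 'opening': 1.0023698914832926}
side 44.605958978225146 321.7204521958127 243.71762687398115 [[0.999, -0.033, 0.042, 452.463], [-0.053, -0.482, 0.875, -1092.473], [-0.009, -0.876, -0.483, 551.053], [0.0, 0.0, 0.0, 1.0]]
top 56.202220876598204 321.1386425471553 243.49802659935236 [[0.002, -0.983, 0.186, 323.877], [-1.0, -0.001, 0.005, -187.979], [-0.005, -0.186, -0.983, 893.239], [0.0, 0.0, 0.0, 1.0]]
53.900000000000006
```

View pics/top0.png

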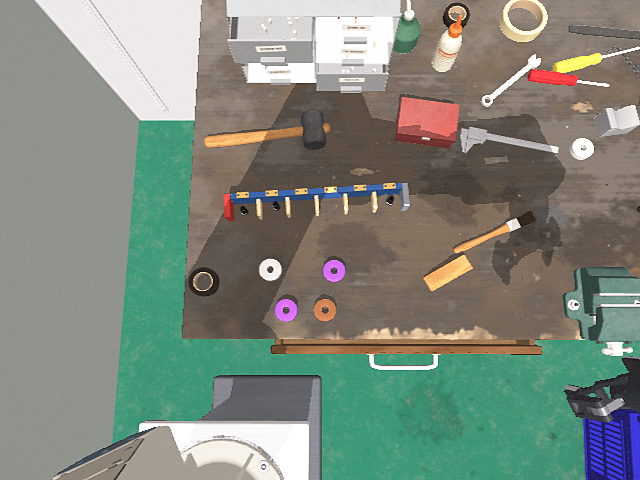

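View pics/side0.png

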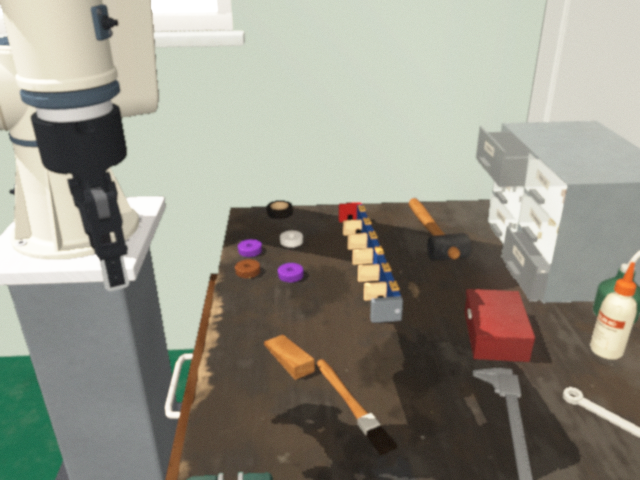

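Top view: red end at the image's left (+y), at (229,207). The steel ring is at (270,270), with purple look-alikes at (334,270) and (286,310). I'll enlarge this to read it more exactly.

Run:
```python
import cv2
a=cv2.imread("pics/top0.png")
cv2.imwrite("pics/c1.png",cv2.resize(a[170:290,220:420],None,fx=4,fy=4,interpolation=cv2.INTER_CUBIC))
```

```text
(no output)
```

View pics/c1.png

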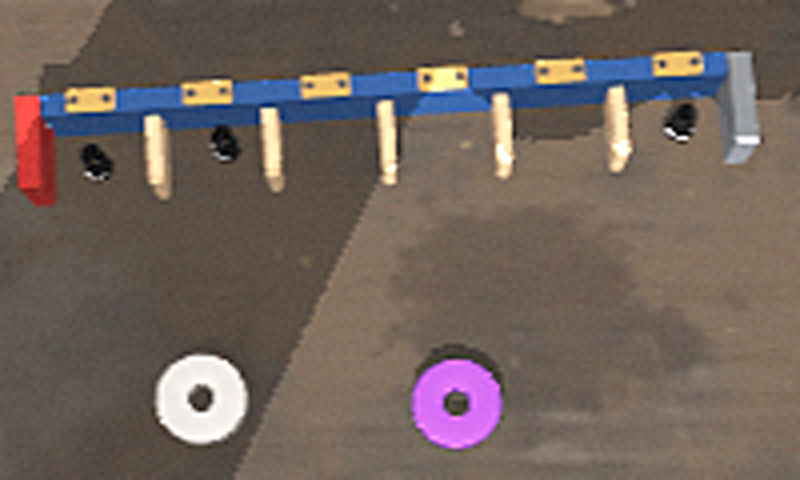

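```bash
cat >> h.py <<'E'
def rackfit(d):
    P=[(90,99),(207,92),(325,85),(442,78),(560,71),(678,64)]
    W=np.array([ray(d,220+u/4-.375,170+v/4-.375,44)[:2] for u,v in P])
    L=np.array([[20,145-58*i] for i in range(6)],float)
    # rigid fit
    a,b=W-W.mean(0),L-L.mean(0); U,S,V=np.linalg.svd(b.T@a); R=(U@V).T
    t=W.mean(0)-R@L.mean(0); return R,t,W
E
python3 - <<'E'
from h import *
d=grab_frame("top"); R,t,W=rackfit(d)
print("tabs",W.round(1).tolist(), "rack",t.round(1),"yaw",np.arctan2(R[1,0],R[0,0]))
print("resid",(W-(np.array([[20,145-58*i] for i in range(6)])@R.T+t)).round(1).tolist())
r=ray(d,220+201/4-.375,170+398/4-.375,13)[:2]; print("ring",r,"rackframe",R.T@(r-t))
print("home",R@[-8,29]+t, "gap3 front",R@[-60,29]+t)
for x in(-8,):print("gap",R@[x,29]+t)
p=ray(d,334,270,13)[:2];print("purple",p,R.T@(p-t))
# side-camera check
s=grab_frame("side")
print("side pix ring",pix(s,[*r,14]),"tab1",pix(s,[*W[0],44]),"tab6",pix(s,[*W[5],44]))
E
```

```text
tabs [[582.5, -28.0], [586.1, -85.4], [589.8, -143.4], [593.4, -200.9], [597.0, -259.0], [600.7, -317.1]] rack [ 571.6 -173.5] yaw 0.0626553208391419
resid [[0.0, -0.4], [0.0, 0.1], [-0.0, -0.0], [-0.0, 0.3], [-0.0, 0.1], [-0.0, -0.1]]
ring [438.73811666 -82.27668686] rackframe [-126.90516457   99.40002152]
home [ 561.81801572 -145.09340152] gap3 front [ 509.92005025 -148.34934692]
gap [ 561.81801572 -145.09340152]
purple [ 437.2105467  -208.77497392] [-136.35034321  -26.75440249]
side pix ring [290.0357746  235.61815307] tab1 [360.63526456 207.5352531 ] tab6 [392.17384763 285.02851566]
```

Run:
```python
import cv2
a=cv2.imread("pics/side0.png")
cv2.imwrite("pics/c2.png",cv2.resize(a[195:330,230:430],None,fx=4,fy=4,interpolation=cv2.INTER_CUBIC))
```

```text
(no output)
```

View pics/c2.png

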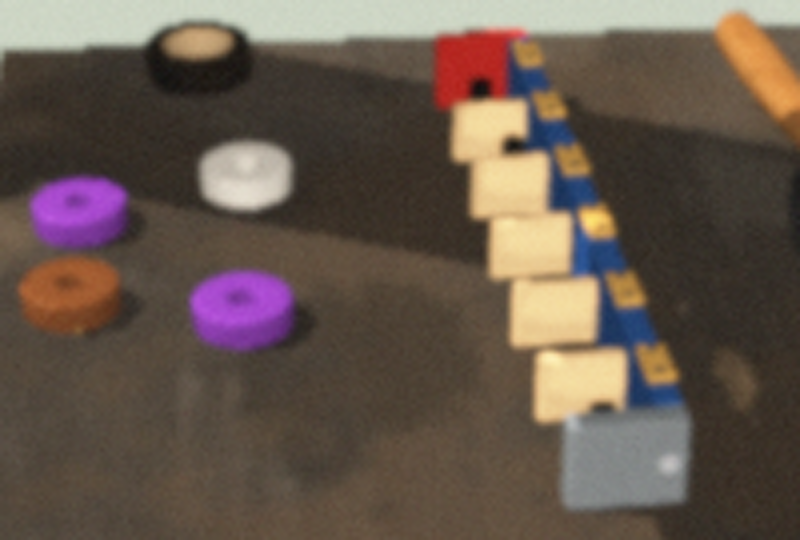

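The side view agrees with the top-view positions to about 1.5 px: tab 1 at (362,208), tab 6 at (394,286), ring at (291,236). The side view puts everything about 2 mm further in x. The third gap from red is empty. Next I move above tab 1 with the gripper shut.

```bash
cat >> h.py <<'E'
RY=0.0627; RT=np.array([572.6,-173.5])
def rk(x,y): return np.array([[np.cos(RY),-np.sin(RY)],[np.sin(RY),np.cos(RY)]])@[x,y]+RT
def go(x,y,z,yaw,frm=None):
    s=sense(); p,r=(s["eef_pos"],s["tcp_rot"][2]) if frm is None else (np.array(frm[:3]),frm[3])
    d=np.array([x,y,z])-p; c,n=np.cos(r),np.sin(r)
    return np.round([(c*d[0]+n*d[1])/1e3,(n*d[0]-c*d[1])/1e3,-d[2]/1e3,0,0,r-yaw],4)
E
python3 - <<'E'
from h import *
s=sense();print(s["eef_pos"],s["tcp_rot"])
for y in(145,87,29):print(rk(20,y))
print(go(*rk(20,145),303,RY), go(*rk(20,145),140,RY))
E
```

```text
[ 258.623385   -568.73675386  303.43164774] [-3.14071870e+00  1.55911118e-05  4.26819440e-01]
[583.47515569 -27.53174664]
[587.10937341 -85.41777658]
[ 590.74359112 -143.30380651]
[ 5.198e-01 -3.582e-01  4.000e-04  0.000e+00  0.000e+00  3.641e-01] [ 0.5198 -0.3582  0.1634  0.      0.      0.3641]
```

Call:
drive_tool:
  targets: [0.52,-0.358,0,0,0,0.364,0,0.52,-0.358,0,0,0,0.364,0,0.52,-0.358,0,0,0,0.364,0,0.52,-0.358,0,0,0,0.364,0,0.52,-0.358,0,0,0,0.364,0,0.52,-0.358,0,0,0,0.364,0,0.52,-0.358,0,0,0,0.364,0,0.52,-0.358,0,0,0,0.364,0,0.52,-0.358,0,0,0,0.364,0,0.52,-0.358,0,0,0,0.364,0,0.52,-0.358,0,0,0,0.364,0,0.52,-0.358,0,0,0,0.364,0]
  force: 30

```text
clock: 1.2
eef_pos: [516.6, -138.9, 304.0]
tcp_rot: [3.141, -0.0, 0.063]
contact_force: [1.3, -0.3, 0.6]
opening: 0.004
```

Run:
```python
from h import *
s=sense();print(s["clock"],s["eef_pos"],s["tcp_rot"],s["opening"],go(*rk(20,145),145,RY))
```

```text
1.2 [ 516.55389669 -138.89682505  304.0175439 ] [ 3.14145162e+00 -2.43718184e-04  6.28668924e-02] 0.0036887037503905264 [ 0.0738 -0.1069  0.159   0.      0.      0.0002]
```

Call:
drive_tool:
  targets: [0.073,-0.106,0,0,0,0,0,0.073,-0.106,0,0,0,0,0,0.073,-0.106,0,0,0,0,0,0.073,-0.106,0,0,0,0,0,0.073,-0.106,0.04,0,0,0,0,0.073,-0.106,0.08,0,0,0,0,0.073,-0.106,0.12,0,0,0,0,0.073,-0.106,0.159,0,0,0,0,0.073,-0.106,0.159,0,0,0,0,0.073,-0.106,0.159,0,0,0,0]

```text
clock: 2.03
eef_pos: [580.8, -30.6, 143.5]
tcp_rot: [-3.141, 0.005, 0.063]
contact_force: [0.8, 0.3, 0.9]
opening: 0.001
```

Run:
```python
from h import *
s=sense();print(s["clock"],s["eef_pos"],s["tcp_rot"],s["contact_force"],go(*rk(20,145),118,RY))
a=snap("top","pics/t1.png")["color"];b=snap("side","pics/s1.png")["color"]
q=lambda i,y,x:cv2.resize(i[y:y+130,x:x+130],(400,400),interpolation=cv2.INTER_CUBIC)
cv2.imwrite("pics/c3.png",np.hstack([q(a,130,190),q(b,120,300)]))
d=grab_frame("side");e=sense()["eef_pos"];print(pix(d,e-[0,0,73]),pix(d,[*rk(20,145),44]))
```

```text
2.0333 [580.81559401 -30.61121678 143.54136798] [-3.14105836  0.0047898   0.06274443] [0.81862859 0.30140089 0.89604243] [ 0.0028 -0.0029  0.0255  0.      0.      0.    ]
[361.78114432 194.204351  ] [361.08591792 207.4309092 ]
```

View pics/c3.png

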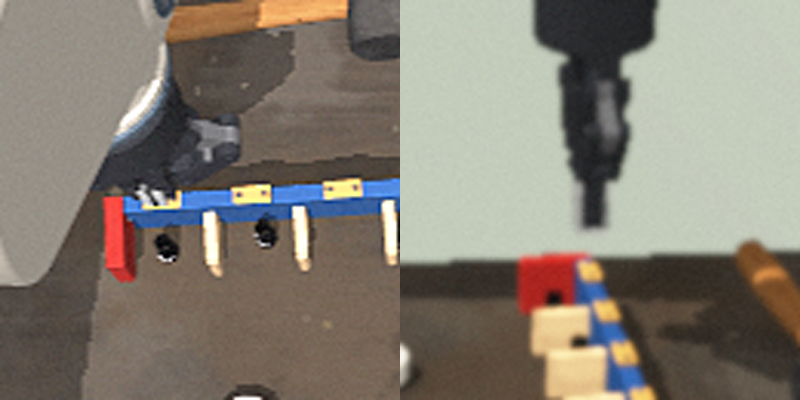

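Side view: shut fingertip at about (362,194), straight above tab 1 at (362,208), so the alignment is good. Lower to just above the tab.

Call:
drive_tool:
  targets: [0.0025,-0.0025,0.01,0,0,0,0,0.0025,-0.0025,0.018,0,0,0,0,0.0025,-0.0025,0.023,0,0,0,0,0.0025,-0.0025,0.024,0,0,0,0,0.0025,-0.0025,0.025,0,0,0,0,0.0025,-0.0025,0.026,0,0,0,0,0.0025,-0.0025,0.026,0,0,0,0]

```text
clock: 2.77
eef_pos: [584.5, -27.9, 118.8]
tcp_rot: [-3.142, 0.0, 0.063]
contact_force: [-1.1, 0.2, 0.2]
opening: 0.004
```

Run:
```python
from h import *
s=sense();print(s["clock"],s["eef_pos"],s["tcp_rot"],s["contact_force"])
```

```text
2.7667 [584.46778778 -27.901852   118.81522653] [-3.14156149e+00  8.30109116e-05  6.27663499e-02] [-1.09933987  0.18929428  0.23280412]
```

Call:
drive_tool:
  targets: [0,0,0.001,0,0,0,0,0,0,0.0015,0,0,0,0,0,0,0.002,0,0,0,0,0,0,0.0025,0,0,0,0,0,0,0.0025,0,0,0,0]

```text
clock: 3.18
eef_pos: [584.5, -27.9, 116.7]
tcp_rot: [3.142, -0.0, 0.063]
contact_force: [-1.2, -0.8, 4.5]
opening: -0.001
```

Call:
drive_tool:
  targets: [0,0,0.0005,0,0,0,0,0,0,0.0005,0,0,0,0,0,0,0.0005,0,0,0,0]

```text
clock: 3.43
eef_pos: [584.5, -27.9, 116.7]
tcp_rot: [3.142, -0.0, 0.063]
contact_force: [-3.0, 0.6, 10.4]
opening: -0.004
```

Tab 1 is touched (10 N at tip height 43.7). Lift, move 58 mm along the rail, touch tab 2.

Call:
drive_tool:
  targets: [0,0,-0.007,0,0,0,0,0,0,-0.014,0,0,0,0,0,0.02,-0.014,0,0,0,0,0,0.04,-0.014,0,0,0,0,0,0.058,-0.014,0,0,0,0,0,0.058,-0.014,0,0,0,0,0,0.058,-0.008,0,0,0,0,0,0.058,-0.0025,0,0,0,0,0,0.058,-0.0015,0,0,0,0,0,0.058,-0.0005,0,0,0,0,0,0.058,0,0,0,0,0,0,0.058,0,0,0,0,0]

```text
clock: 4.43
eef_pos: [587.7, -85.1, 116.6]
tcp_rot: [3.141, 0.001, 0.064]
contact_force: [-4.0, -1.9, 14.4]
opening: 0.001
```

Tab 2 is touched. Now tab 3.

Call:
drive_tool:
  targets: [0,0,-0.007,0,0,0,0,0,0,-0.014,0,0,0,0,0,0.02,-0.014,0,0,0,0,0,0.04,-0.014,0,0,0,0,0,0.058,-0.014,0,0,0,0,0,0.058,-0.014,0,0,0,0,0,0.058,-0.008,0,0,0,0,0,0.058,-0.0025,0,0,0,0,0,0.058,-0.0015,0,0,0,0,0,0.058,-0.0005,0,0,0,0,0,0.058,0,0,0,0,0,0,0.058,0,0,0,0,0]

```text
clock: 5.43
eef_pos: [591.4, -142.7, 116.6]
tcp_rot: [-3.141, 0.001, 0.064]
contact_force: [-5.8, -0.9, 14.8]
opening: 0.002
```

Run:
```python
from h import *
s=sense();e=s["eef_pos"];print(e,s["contact_force"])
# ring in rack frame (-127,99)+x corr same. Phase-1 push direction
r=np.array([440.,-82.3]); g=rk(-58,29); u=(g-r)/np.linalg.norm(g-r); yw=np.arctan2(u[1],u[0])
st=r-u*52; print("goal",g,"dist",np.linalg.norm(g-r),"yaw",yw,"start",st)
f=[*e[:2],e[2]+60,s["tcp_rot"][2]]
print("lift 60 then", go(*st,e[2]+60,yw,f))
d=grab_frame("top");print("tape",ray(d,203,281,19),"purple2",ray(d,286,310,14))
```

```text
[ 591.36418042 -142.69709137  116.59885355] [-5.83111138 -0.92014469 14.7908596 ]
goal [ 512.89686121 -148.19120275] dist 98.26292776714577 yaw -0.7349635850761046 start [401.42353104 -47.43087264]
lift 60 then [-0.1835 -0.1072 -0.      0.      0.      0.7989]
tape [414.40910729  47.0255643   19.        ] purple2 [ 358.92491038 -115.52943785   14.        ]
```

Tab 3 is touched. Lift away, swing to behind the ring and open a little (about 20 mm), so that the two fingertips make a stable fork.

Call:
drive_tool:
  targets: [0,0,-0.03,0,0,0,0,0,0,-0.06,0,0,0,0,-0.1835,-0.107,-0.06,0,0,0.8,0,-0.1835,-0.107,-0.06,0,0,0.8,0.235,-0.1835,-0.107,-0.06,0,0,0.8,0.235,-0.1835,-0.107,-0.06,0,0,0.8,0.235,-0.1835,-0.107,-0.06,0,0,0.8,0.235,-0.1835,-0.107,-0.06,0,0,0.8,0.235,-0.1835,-0.107,-0.06,0,0,0.8,0.235,-0.1835,-0.107,-0.06,0,0,0.8,0.235,-0.1835,-0.107,-0.06,0,0,0.8,0.235,-0.1835,-0.107,-0.06,0,0,0.8,0.235]

```text
clock: 6.48
eef_pos: [402.2, -48.1, 175.8]
tcp_rot: [-3.142, 0.0, -0.735]
contact_force: [0.8, 0.4, 0.2]
opening: 0.237
```

Run:
```python
from h import *
s=sense();print(s["eef_pos"],s["tcp_rot"],s["contact_force"],s["opening"],go(401.4,-47.4,80,-.735))
```

```text
[402.20682847 -48.14962458 175.7721887 ] [-3.14157525e+00  5.59847093e-05 -7.34656048e-01] [0.7554081  0.44547216 0.19871665] 0.23664937761738553 [-0.0011 -0.      0.0958  0.      0.      0.0003]
```

Call:
drive_tool:
  targets: [0,0,0.03,0,0,0,0.235,0,0,0.06,0,0,0,0.235,0,0,0.085,0,0,0,0.235,0,0,0.096,0,0,0,0.235,0,0,0.099,0,0,0,0.235,0,0,0.099,0,0,0,0.235]

```text
clock: 6.98
eef_pos: [401.6, -48.4, 76.0]
tcp_rot: [3.14, 0.002, -0.736]
contact_force: [-0.4, 0.4, 0.9]
opening: 0.234
```

Run:
```python
from h import *
s=sense();print(s["eef_pos"],s["tcp_rot"],s["contact_force"])
a=snap("top","pics/t2.png")["color"];b=snap("side","pics/s2.png")["color"]
q=lambda i,y,x:cv2.resize(i[y:y+130,x:x+130],(400,400),interpolation=cv2.INTER_CUBIC)
cv2.imwrite("pics/c4.png",np.hstack([q(a,190,220),q(b,170,230)]))
```

```text
[401.60462156 -48.37864878  76.02519876] [ 3.14032208e+00  1.84800053e-03 -7.36402354e-01] [-0.392959    0.42777731  0.90593319]
```

View pics/c4.png

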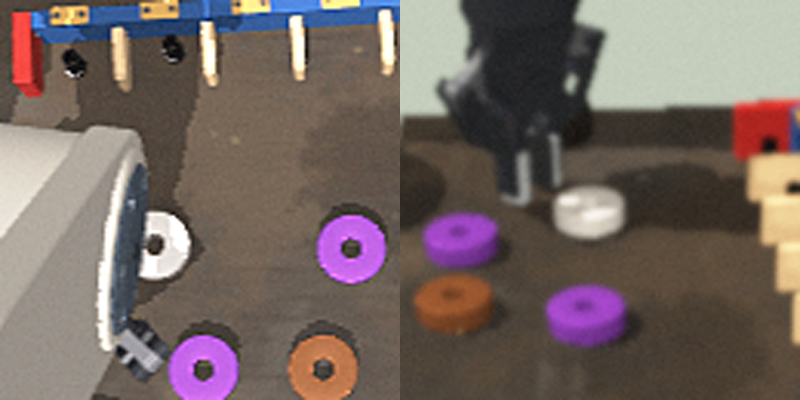

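The fork is just behind the ring, lined up on the 45° push line, with both look-alikes clear (side: tips at about (400,235), ring at (421,239)). Push diagonally.

Call:
drive_tool:
  targets: [0.01,0,0,0,0,0,0.235,0.018,0,0,0,0,0,0.235,0.026,0,0,0,0,0,0.235,0.036,0,0,0,0,0,0.235,0.046,0,0,0,0,0,0.235,0.056,0,0,0,0,0,0.235,0.066,0,0,0,0,0,0.235,0.076,0,0,0,0,0,0.235,0.085,0,0,0,0,0,0.235,0.093,0,0,0,0,0,0.235,0.098,0,0,0,0,0,0.235,0.1,0,0,0,0,0,0.235]

```text
clock: 8.08
eef_pos: [476.7, -116.2, 76.8]
tcp_rot: [-3.141, -0.001, -0.738]
contact_force: [-1.8, 1.9, 2.4]
opening: 0.236
```

Run:
```python
from h import *
s=sense();print(s["eef_pos"],s["tcp_rot"],s["contact_force"])
a=snap("top","pics/t3.png")["color"];b=snap("side","pics/s3.png")["color"]
q=lambda i,y,x:cv2.resize(i[y:y+130,x:x+130],(400,400),interpolation=cv2.INTER_CUBIC)
cv2.imwrite("pics/c5.png",np.hstack([q(a,170,220),q(b,170,270)]))
```

```text
[ 476.74068928 -116.23543952   76.84913661] [-3.14132163e+00 -6.07015281e-04 -7.37514306e-01] [-1.83093132  1.9474783   2.40904586]
```

View pics/c5.png

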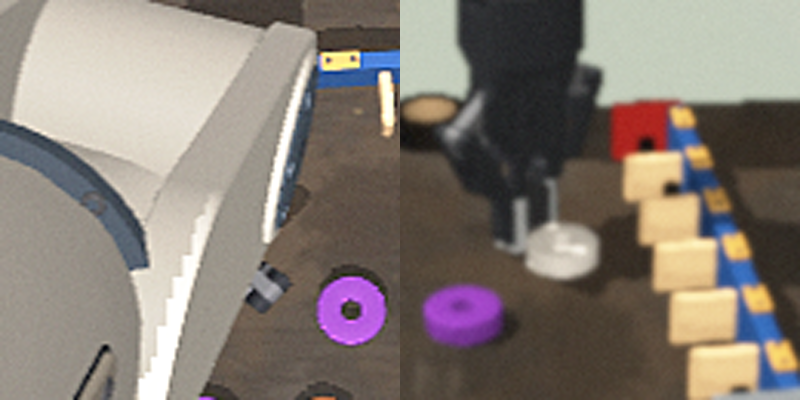

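Side view: the ring sits snug in the fork, its top at about (323,249), with the rack still ahead.

Run:
```python
from h import *
d=grab_frame("side")
w=ray(d,322.6,249,14)[:2];c,n=np.cos(RY),np.sin(RY);R=np.array([[c,-n],[n,c]])
e=sense()["eef_pos"][:2]
p=e+30.6*np.array([np.cos(-.737),np.sin(-.737)])
print("cam",w,R.T@(w-RT),"pred",p,R.T@(p-RT), "pred pix",pix(d,[*p,14]))
```

```text
cam [ 499.30776874 -139.82945753] [-71.03845191  38.19679232] pred [ 498.67580134 -136.25088535] [-71.444948  41.807931] pred pix [322.16085063 248.07753783]
```

Call:
drive_tool:
  targets: [0.006,0,0,0,0,0,0.235,0.012,0,0,0,0,0,0.235,0.016,0,0,0,0,0,0.235,0.016,0,0,0,0,0,0.235,0.006,0,0,0,0,0,0.235,-0.012,0,0,0,0,0,0.235,-0.03,0,0,0,0,0,0.235,-0.03,0,-0.03,0,0,0,0.235,-0.03,0,-0.06,0,0,0,0.235,-0.03,0,-0.08,0,0,0,0.235,-0.03,0,-0.08,0,0,0,0.235]

```text
clock: 9.15
eef_pos: [454.9, -95.3, 160.3]
tcp_rot: [-3.139, -0.005, -0.737]
contact_force: [1.3, 0.0, -0.1]
opening: 0.233
```

Run:
```python
from h import *
s=sense();print(s["eef_pos"],s["tcp_rot"],s["contact_force"])
p=rk(-58-55,29);print(go(*p,s["eef_pos"][2],RY))
```

```text
[454.90201098 -95.27674898 160.25644196] [-3.13879194 -0.00473664 -0.73695288] [ 1.27871428  0.03348998 -0.05721149]
[ 0.0402  0.0397 -0.      0.      0.     -0.7997]
```

Call:
drive_tool:
  targets: [0.04,0.04,0,0,0,-0.8,0.235,0.04,0.04,0,0,0,-0.8,0.235,0.04,0.04,0,0,0,-0.8,0.235,0.04,0.04,0,0,0,-0.8,0.235,0.04,0.04,0,0,0,-0.8,0.235,0.04,0.04,0,0,0,-0.8,0.235,0.04,0.04,0,0,0,-0.8,0.235,0.04,0.04,0,0,0,-0.8,0.235,0.04,0.04,0,0,0,-0.8,0.235]

```text
clock: 9.9
eef_pos: [455.8, -151.5, 156.4]
tcp_rot: [-3.141, 0.001, 0.06]
contact_force: [-0.3, -0.3, -0.1]
opening: 0.234
```

Run:
```python
from h import *
s=sense();print(s["eef_pos"],s["tcp_rot"])
a=snap("top","pics/t4.png")["color"];b=snap("side","pics/s4.png")["color"]
q=lambda i,y,x:cv2.resize(i[y:y+130,x:x+130],(400,400),interpolation=cv2.INTER_CUBIC)
cv2.imwrite("pics/c6.png",np.hstack([q(a,150,230),q(b,170,270)]))
```

```text
[ 455.80449116 -151.52767443  156.35318924] [-3.14122039e+00  8.41597255e-04  6.03918501e-02]
```

View pics/c6.png

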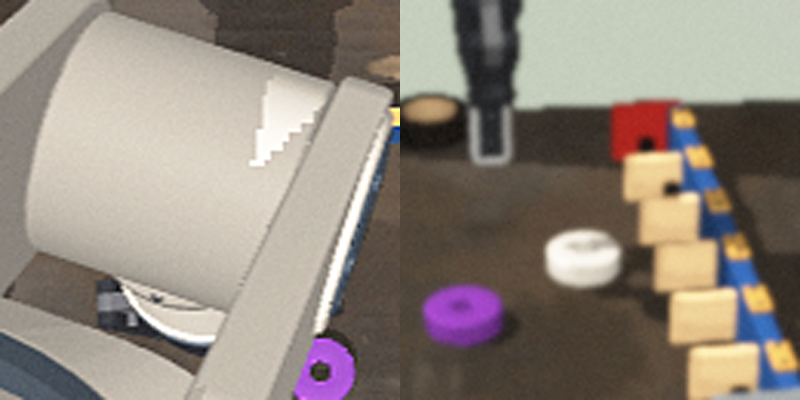

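Side view: ring top centre at about (330,251), free in front of the rack. Check its lateral position.

Run:
```python
from h import *
d=grab_frame("side")
c,n=np.cos(RY),np.sin(RY);R=np.array([[c,-n],[n,c]])
w=ray(d,329.8,251.2,14)[:2];print("ring",R.T@(w-RT))
e=sense()["eef_pos"];print("tcp",R.T@(e[:2]-RT))
# divider 2/3 and 3/4 predicted front top corners, for comparison with the view
for y in(58,0):print([((pix(d,[*rk(x,y),30])-[270,170])*3.077+[400,0]).round() for x in(-22,14)])
print(go(*rk(-113,29),77,RY))
```

```text
ring [-58.74500845  28.1672297 ]
tcp [-114.81446314   29.01182926]
[array([637., 200.]), array([695., 196.])]
[array([652., 246.]), array([712., 242.])]
[ 0.0018  0.      0.0797  0.      0.     -0.0016]
```

Call:
drive_tool:
  targets: [0.001,0,0.03,0,0,0,0.235,0.001,0,0.06,0,0,0,0.235,0.001,0,0.075,0,0,0,0.235,0.001,0,0.079,0,0,0,0.235,0.001,0,0.079,0,0,0,0.235]

```text
clock: 10.47
eef_pos: [456.7, -151.6, 76.9]
tcp_rot: [-3.141, 0.002, 0.062]
contact_force: [-0.8, 0.5, -0.1]
opening: 0.236
```

Call:
drive_tool:
  targets: [0.01,0,0,0,0,0,0.235,0.018,0,0,0,0,0,0.235,0.024,0,0,0,0,0,0.235,0.03,0,0,0,0,0,0.235,0.036,0,0,0,0,0,0.235,0.042,0,0,0,0,0,0.235,0.047,0,0,0,0,0,0.235,0.052,0,0,0,0,0,0.235,0.056,0,0,0,0,0,0.235,0.06,0,0,0,0,0,0.235,0.06,0,0,0,0,0,0.235]

```text
clock: 11.38
eef_pos: [518.3, -148.1, 77.9]
tcp_rot: [3.141, -0.001, 0.063]
contact_force: [0.4, 0.8, 0.8]
opening: 0.235
```

Run:
```python
from h import *
c,n=np.cos(RY),np.sin(RY);R=np.array([[c,-n],[n,c]])
s=sense();e=s["eef_pos"];print("tcp",R.T@(e[:2]-RT),e[2],s["tcp_rot"],s["contact_force"])
b=snap("side","pics/s5.png")["color"]
cv2.imwrite("pics/c7.png",cv2.resize(b[190:300,290:420],None,fx=5,fy=5,interpolation=cv2.INTER_CUBIC))
```

```text
tcp [-52.61418849  28.70969426] 77.91756395193131 [ 3.14132399e+00 -9.83004305e-04  6.29038350e-02] [0.38166804 0.7803116  0.79413419]
```

View pics/c7.png

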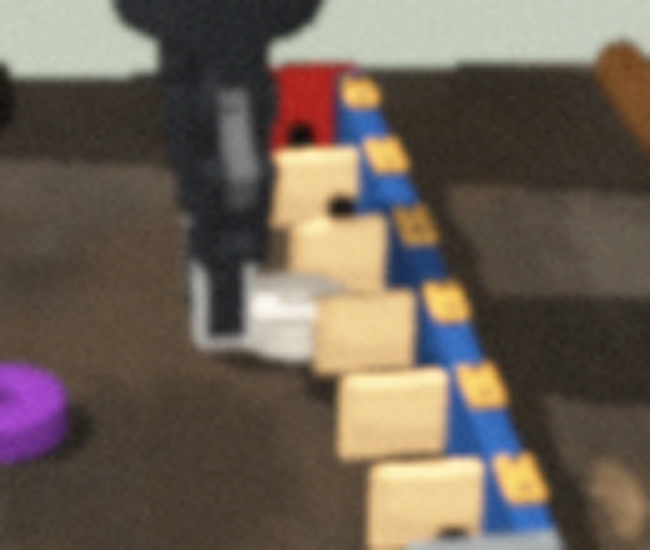

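Side view: the ring is entering the third gap at crop (290,310), between dividers 2 and 3, without contact. Continue slowly to home.

Call:
drive_tool:
  targets: [0.003,0,0,0,0,0,0.235,0.006,0,0,0,0,0,0.235,0.008,0,0,0,0,0,0.235,0.01,0,0,0,0,0,0.235,0.0115,0,0,0,0,0,0.235,0.0125,0,0,0,0,0,0.235,0.0125,0,0,0,0,0,0.235]

```text
clock: 12.02
eef_pos: [530.1, -147.3, 77.9]
tcp_rot: [3.142, -0.0, 0.063]
contact_force: [0.4, 0.1, -1.1]
opening: 0.233
```

Call:
drive_tool:
  targets: [0.0005,0,0,0,0,0,0.235,0.001,0,0,0,0,0,0.235,0.0015,0,0,0,0,0,0.235,0.0015,0,0,0,0,0,0.235]

```text
clock: 12.35
eef_pos: [531.3, -147.2, 77.9]
tcp_rot: [-3.142, 0.0, 0.063]
contact_force: [-1.0, -0.4, 0.2]
opening: 0.236
```

Call:
drive_tool:
  targets: [0.0005,0,0,0,0,0,0.235,0.001,0,0,0,0,0,0.235,0.0015,0,0,0,0,0,0.235,0.0015,0,0,0,0,0,0.235]

```text
clock: 12.68
eef_pos: [532.9, -147.1, 77.9]
tcp_rot: [3.142, -0.0, 0.063]
contact_force: [-0.8, 0.6, -0.3]
opening: 0.233
```

Call:
drive_tool:
  targets: [0.0005,0,0,0,0,0,0.235,0.001,0,0,0,0,0,0.235,0.001,0,0,0,0,0,0.235]

```text
clock: 12.93
eef_pos: [533.9, -147.1, 77.9]
tcp_rot: [3.142, -0.0, 0.063]
contact_force: [-0.2, -0.8, -0.1]
opening: 0.238
```

Call:
drive_tool:
  targets: [0.0005,0,0,0,0,0,0.235,0.001,0,0,0,0,0,0.235,0.001,0,0,0,0,0,0.235]

```text
clock: 13.18
eef_pos: [534.6, -147.0, 77.8]
tcp_rot: [-3.141, 0.0, 0.063]
contact_force: [-1.8, -0.2, -0.1]
opening: 0.233
```

Run:
```python
from h import *
c,n=np.cos(RY),np.sin(RY);R=np.array([[c,-n],[n,c]])
s=sense();e=s["eef_pos"];print("tcp",R.T@(e[:2]-RT),s["contact_force"])
b=snap("side","pics/s6.png")["color"]
d=grab_frame("side")
for x in(-30,-22,14):print(x,((pix(d,[*rk(x,0),14])-[300,200])*8).round(),((pix(d,[*rk(x,29),14])-[300,200])*8).round())
print("ring home top centre",((pix(d,[*rk(-8,29),14])-[300,200])*8).round())
cv2.imwrite("pics/c8.png",cv2.resize(b[200:275,300:400],None,fx=8,fy=8,interpolation=cv2.INTER_CUBIC))
```

```text
tcp [-36.24435747  28.82768509] [-1.79805223 -0.21460706 -0.06288647]
-30 [379. 462.] [360. 400.]
-22 [414. 460.] [394. 398.]
14 [570. 449.] [546. 388.]
ring home top centre [454. 394.]
```

View pics/c8.png

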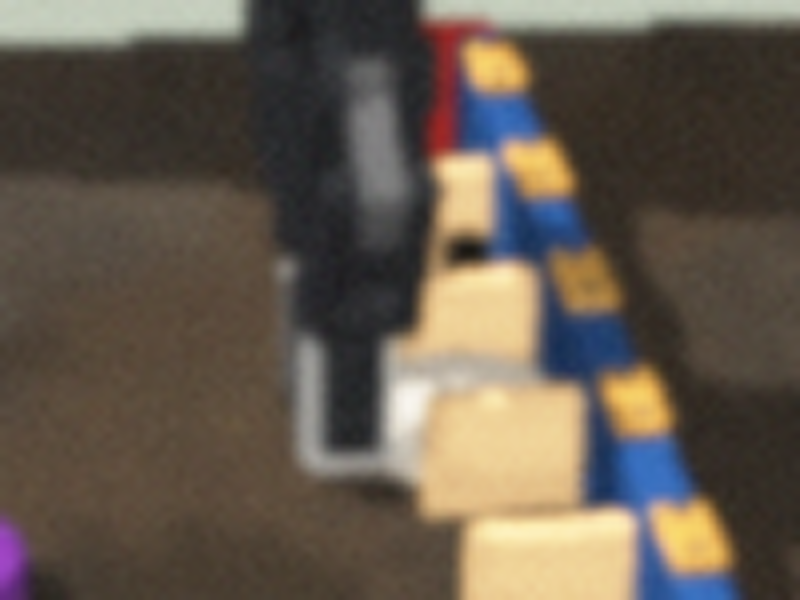

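Side view: the ring is in the gap. Its far edge is at crop (545,370), almost at the rail (about 550), and the finger front is at 385, well short of the divider front at 425. Continue in small steps until force builds.

Call:
drive_tool:
  targets: [0.0005,0,0,0,0,0,0.235,0.001,0,0,0,0,0,0.235,0.001,0,0,0,0,0,0.235]

```text
clock: 13.53
eef_pos: [535.0, -146.9, 77.7]
tcp_rot: [-3.141, 0.002, 0.063]
contact_force: [-4.6, -1.5, 2.7]
opening: 0.234
```

Call:
drive_tool:
  targets: [0.0005,0,0,0,0,0,0.235,0.001,0,0,0,0,0,0.235,0.001,0,0,0,0,0,0.235]

```text
clock: 13.78
eef_pos: [535.3, -146.8, 77.6]
tcp_rot: [-3.141, 0.003, 0.063]
contact_force: [-7.9, -1.9, 4.4]
opening: 0.232
```

Call:
drive_tool:
  targets: [0.0005,0,0,0,0,0,0.235,0.001,0,0,0,0,0,0.235,0.001,0,0,0,0,0,0.235,0.001,0,0,0,0,0,0.235]

```text
clock: 14.12
eef_pos: [535.5, -146.7, 77.6]
tcp_rot: [-3.141, 0.005, 0.063]
contact_force: [-10.5, -2.8, 6.5]
opening: 0.236
```

Call:
drive_tool:
  targets: [-0.003,0,0,0,0,0,0.235,-0.008,0,0,0,0,0,0.235,-0.025,0,0,0,0,0,0.235,-0.05,0,0,0,0,0,0.235,-0.06,0,-0.03,0,0,0,0.235,-0.06,0,-0.07,0,0,0,0.235,-0.09,0,-0.11,0,0,0,0.235,-0.12,0,-0.15,0,0,0,0.235,-0.14,0,-0.19,0,0,0,0.235,-0.15,0,-0.22,0,0,0,0.235,-0.15,0,-0.22,0,0,0,0.235,-0.15,0,-0.22,0,0,0,0.235]

```text
clock: 15.12
eef_pos: [388.9, -156.9, 301.1]
tcp_rot: [3.138, -0.007, 0.062]
contact_force: [0.8, -0.3, -0.2]
opening: 0.239
```

Call:
drive_tool:
  targets: [0,0.04,-0.01,0,0,0,0.235,0,0.08,-0.01,0,0,0,0.235,0,0.12,-0.01,0,0,0,0.235,0,0.16,-0.01,0,0,0,0.235,0,0.2,-0.01,0,0,0,0.235,0,0.24,-0.01,0,0,0,0.235,0,0.28,-0.01,0,0,0,0.235,0,0.32,-0.01,0,0,0,0.235,0,0.35,-0.01,0,0,0,0.235,0,0.35,-0.01,0,0,0,0.235,0,0.35,-0.01,0,0,0,0.235]

```text
clock: 16.03
eef_pos: [410.1, -506.7, 304.9]
tcp_rot: [-3.139, 0.001, 0.061]
contact_force: [-0.5, 0.8, 0.1]
opening: 0.237
```

Run:
```python
from h import *
s=sense();print(s["clock"],s["eef_pos"],s["contact_force"])
d=snap("top","pics/t7.png");b=snap("side","pics/s7.png")["color"];a=d["color"]
q=lambda i,y,x:cv2.resize(i[y:y+75,x:x+75],(400,400),interpolation=cv2.INTER_CUBIC)
cv2.imwrite("pics/c9.png",np.hstack([q(a,160,240),q(b,205,325)]))
k=400/75
# same measured scale as the first fit (top: no x correction)
RT[0]-=1
for x in(-30,-8,14):print(x,((pix(d,[*rk(x,29),14])-[240,160])*k).round())
```

```text
16.0333 [ 410.06904011 -506.69449303  304.89544713] [-0.51938043  0.78075076  0.13313752]
-30 [335. 316.]
-8 [332. 259.]
14 [329. 204.]
```

View pics/c9.png

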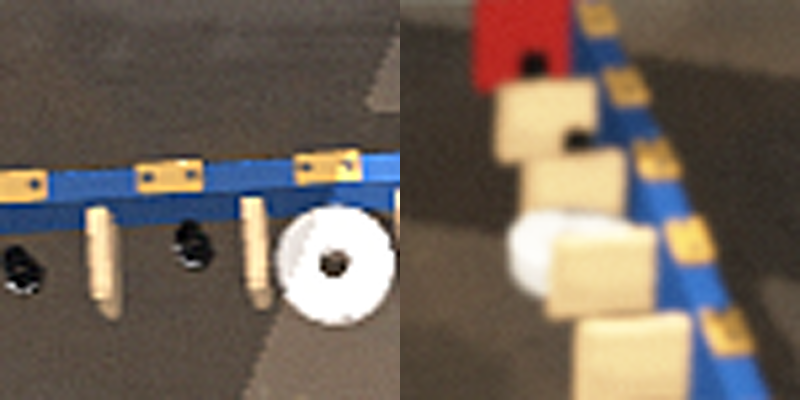

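The ring sits in the third gap with its back edge at crop row 205 against 204 predicted. I'll check the seating numerically by fitting the ring's outline.

Run:
```python
from h import *
from scipy.optimize import minimize
d=grab_frame("top"); a=d["color"]; RT[0]-=1
print("tab3 pred",((pix(d,[*rk(20,29),44])-[240,160])*400/75).round(1))
roi=np.zeros(a.shape[:2],np.uint8); roi[195:228,288:318]=1
hsv=cv2.cvtColor(a,cv2.COLOR_BGR2HSV); m=((hsv[...,2]>150)&(hsv[...,1]<45)&(roi>0)).astype(np.uint8)
n,l,st,_=cv2.connectedComponentsWithStats(m); k=1+st[1:,4].argmax(); m=(l==k).astype(np.uint8); print(st[k])
m=cv2.morphologyEx(m,cv2.MORPH_CLOSE,np.ones((9,9)))
S=8
M=cv2.resize(m*255,None,fx=S,fy=S,interpolation=cv2.INTER_LINEAR)>127
t=np.linspace(0,2*np.pi,60)
def f(p):
    P=np.array([(pix(d,[*(rk(*p)+22*np.array([np.cos(q),np.sin(q)])),z])+.5)*S for z in(1,14) for q in t])
    h=cv2.convexHull(P.astype(np.float32)).astype(np.int32); I=np.zeros(M.shape,np.uint8); cv2.fillConvexPoly(I,h,1)
    return (I.astype(bool)^M)[195*S:228*S,280*S:325*S].sum()/M.sum()
r=minimize(f,[-9,28],method="Nelder-Mead",options=dict(initial_simplex=[[-12,27],[-6,28],[-8,32]]));print(r.x,r.fun)
```

```text
tab3 pred [324.5 164.7]
[292 199  22  22 373]
[-7.50775343 29.12609894] 0.03529926774912448
```

```bash
python3 -c "
from rig import *
print(sense()['clock']);print(sign_off())"
```

```text
16.1833
the job is handed in; nothing more can be done
None
```

The job is done and handed in at 16.2 s of the 61 s allowed; the hand-in reports no verdict.

**Counting:** The red end is at the rack's left. I touched tabs 1, 2 and 3 in that order with the gripper shut, at about 10–15 N each, and lifted clear between them. No tab further on was touched.

**Pushing:** I opened the fingers about 20 mm and used them as a fork on the bench. I pushed the ring diagonally until it was in front of the third gap, then straight in until it stopped against the rail at about 10 N. Then I backed off and moved well clear.

**Last checks:**
- **Ring position:** fitting the ring's outline in the top view puts its centre at (-7.5, 29.1) mm in the rack frame, against (-8, 29) for fully home. The calibration is only good to about 2 mm.
- **Bore reading:** by eye, the bore sat about 1.5 mm short of home. The back edge and the push force both say the ring is home.
- **Camera agreement:** the two cameras disagreed by about 2 mm in x at the start, so I used a value between them.
- **Other objects:** the two left ferrules still stand in their gaps in the last picture. I did not check the rightmost ferrule, tape roll, wedge or look-alikes at the end, though the arm was never brought into contact with them.

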